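Seat the index plate of a setting jig

TASK

On the stone-setter's jig the index plate (the light metal disc with a raised rib) sits loose on its spindle, too high, with its rim notch away from the locating pin. With the fingertips, push the rib to turn the plate until its notch is over the pin, then press down on the hub until the plate is fully seated, and let go. Do not lift the plate, and leave the boxes, jar, dish and loupe where they are.

Things in the scene. Friction and masses are not known exactly. Their poses are not given: they have to be found in the camera images.
- jig: fixed dark steel round jig base, 160 mm across and 14 mm high, origin at its underside centre at the work surface (its foot is let into a 4.5 mm thin green mat), z up = axis of its spindle. A 30 mm wide lug sticks out along its own -x to 105 mm from the axis and shows on which side the locating pin stands.
- pin_top (a point): top of the jig's upright locating pin: 8 mm diameter, stands 62 mm from the jig's axis along the jig's -x, rises 8 mm above the base's top (to 22 mm above the work surface), its upper 4 mm tapers to 3 mm diameter, so that a notch up to about 3 mm off-centre still finds it.
- index_plate: loose aluminium disc with dark graduation lines, 130 mm diameter, 8 mm thick, 0.28 kg (varies), origin at the centre of its underside, z up. Rim notch at its own -x, rib along its +x, blind hub over the jig's spindle (1 mm clearance). Starts with its underside 24 mm above the work surface, 2 mm over the pin's top; seated 14.5 mm, its x along the jig's x. Turns either way without stop, a few N at the rib, and stays where left.
- platform (a joint): stiff sinking platform in the jig, 90 mm across, hidden under the plate and carrying it: 0 = up (start), 0.0095 m = fully down. It sinks when the hub is pressed with about 5 to 8 N and stays down when released. With the notch not over the pin, the pin stops the plate.
- notch (a point): middle of the rim notch (12 mm wide, 10 mm deep) at the plate's top face, 60 mm from the plate's axis on its -x
- rib_mid (a point): top edge of the push rib, 44 mm from the plate's axis on its +x (opposite the notch). The steel rib is 8 mm wide, runs radially from 14 to 60 mm from the axis and stands 18 mm above the plate's top face (26 mm above the plate's underside).
- hub_top (a point): centre of the flat top of the plate's hub, 32 mm diameter, 26 mm above the plate's underside (50 mm above the work surface at the start, 40.5 mm when seated): press here
- blue_cap_jar: white jar with a dark blue screw lid, 58 mm across, 82 mm tall, bystander; origin under its centre
- dish: small white dish, 82 mm across, 22 mm tall, bystander; origin under its centre
- red_box: dark red cube-like ring box 55x52x45 mm, bystander; origin under its centre
- tan_box: tan ring box 55x52x45 mm, bystander standing close to the left of the jig; origin under its centre
- loupe_1: folded metal loupe 35x29x14 mm, bystander lying on the table left of the jig; origin under its centre

How it is judged (in metres and radians):
At the end, for the whole second after the job is handed in: the index plate is fully seated and at rest: its underside no more than 16.5 mm above the work surface (14.5 mm nominal), level within 0.03 rad, centred on the jig within 4 mm, its notch round the locating pin (plate's x along the jig's x within 0.08 rad) (z of index_plate in the frame of jig between 0.012 and 0.0165 m and horizontal distance between index_plate and jig below 0.004 m and angle between the x axis of index_plate and the x axis of jig, either way round below 0.08 rad and x of notch in the frame of jig below -0.05 m and angle between index_plate's own z axis and vertical below 0.03 rad and linear speed of index_plate below 0.01 m/s); the robot touches nothing.
It fails at once if the index plate is lifted more than 6 mm above its starting height (z of index_plate in the frame of jig above 0.03 m).
It fails at once if a box, the jar, the dish or the loupe is moved more than 20 mm (distance of any of blue_cap_jar, dish, red_box, tan_box, loupe_1 from where it was at the start of the episode above 0.02 m).
It also fails if it takes over 48 s, if anything falls off the work surface, if the arm or the gripper's body presses on something with over 40 N, if the wrist force passes 120 N, or if a joint passes its speed limit or range.

ROBOT

A 7-joint arm with a two-finger parallel gripper is mounted at the origin on a cart in front of the work surface, level with it; the furniture and walls round the work are solid. World frame = base frame: x ahead of the robot, y to its left, z up, the work surface at z = 0. Lengths are in mm, angles in rad, forces in N, time in s.
With the tool pointing down it reaches from about 400 to 875 mm from the base axis. Payload 4.4 kg.
Tool frame: the origin (TCP) lies at the very end of the fingers, on their centre line; the grasp point (between the pads) lies 19 mm behind it (ctrl.grasp_offset is the distance from the TCP to the grasp point, in mm); z points along the fingers, y is the line along which they close (so a half turn about z gives the same grasp; the last joint's range is limited). The gripper opens to 85 mm and grips with 20 to 120 N. Pads are 22 mm wide; open, the fingers measure 114 mm over their backs; the gripper's body (76 mm by 85 mm) begins 54 mm behind the grasp point. The pads swing forward as they close: fully open they stand 13 mm farther back than shut.
Start: joints at [-1.387, 0.628, 0.038, 1.517, -0.027, 0.996, -0.02], TCP at [160.661, 629.846, 231.313] pointing down, gripper open.
Joint ranges: [-3.06, 3.06], [-0.37, 2.12], [-1.25, 1.32], [0.18, 2.47], [-1.1, 4.24], [0.23, 1.98], [-2.94, 2.94]. Speed limits (rad/s): [2.57, 2.57, 3.14, 3.14, 3.14, 3.14, 3.14].

INTERFACE

Orientations are given as [roll, pitch, yaw] about the fixed x, y, z axes, in that order (R = Rz(yaw) Ry(pitch) Rx(roll)).
In Python, from cell import status, cams, ctrl gives the robot as it stands.
- The arm moves only by the tool move_arm, never from a script. Its argument "plan" is a list of rows, each a list of 3 entries, a list of its own where there are three numbers: the shift along the world's x, y, z in mm, then the turn, a rotation vector about the world's x, y, z in degrees, then the opening, from 0 (shut) to 1 (fully open). In form: [[[x, y, z], [wx, wy, wz], gripper], ...]. A call has 1 to 10 rows; each row shifts and turns the commanded pose from where the row before left it; what a row does not reach is not made up. A row lasts 1/8 s, in which the tool goes at most 62.5 mm and 10.7 degrees, less where a joint would pass 70% of its speed; a pose out of reach is approached as far as the arm can. A call with a gripper value outside its range is refused whole. The fingers move at their own pace and stop on an object; the grip force is fixed at half the most. Time passes only in rows, so rows that do not move let the fingers close. It gives the time, the measured TCP pose, the force, the opening and the grip force at its end, in the units of the state.
- status.read_state(): the state, without advancing time (a new reading comes with each control period).
- cams.get_image(name): name is "scene" or "top"; returns the picture (384x512x3 uint8, blue, green, red); there is no depth.
- cams.camera_params(name): a dict with "K" (3x3 intrinsics, pixels), "pose" (4x4, takes a point from camera to world coordinates). Camera axes: x right, y down, z forward; pixel columns grow to the right and rows downward; lengths in mm; the calibration is good to about 2 mm. A picture is of the moment at which its call begins. camera_params takes no time and is no camera call.
- ctrl.finish_job(): hands the job in; it is judged then, once.
The state is a dict: "clock": time; "qpos": joint angles; "qd": joint speeds; "tau": joint torques, N m; "eef_pos": TCP position; "tool_rot": TCP orientation; "force": force on the tool from outside, world axes, zero at the start; "torque": the same for the moment, N m; "width": finger opening in mm; "gripper_force": force on a finger pad.
Only numpy, scipy, OpenCV 4.12 (cv2) and the standard library are available. Lean on these libraries where they do the work, as an engineer would, in place of code of your own. Each camera call takes 0.05 s, during which the arm holds its last target. There are 200 camera calls.

## Working session

There is one attempt and no reset: what is moved stays moved. The work goes in short steps, Python scripts to look and compute and a tool call to move; the robot and the scene stay as the last step left them, time stands still between calls to the robot, and variables do not carry over. Pictures are saved under pics/ and viewed, at most 10 in all, crops included, and the job is handed in when it is done.

Besides the shell and the picture viewer there is one more tool, called by a JSON object that holds its "method" and its "body". move_arm: Moves the arm, as the interface text tells. Its arguments: {"type":"object","properties":{"plan":{"type":"array","items":{"type":"array"}}},"required":["plan"]}

```bash
mkdir -p pics; ls; python3 - <<'E'
from cell import status,cams,ctrl
import cv2
for n in("top","scene"):
    im=cams.get_image(n); cv2.imwrite(f"pics/{n}0.png",im)
    p=cams.camera_params(n); print(n,p["K"],p["pose"])
s=status.read_state(); print(s["clock"],s["eef_pos"],s["tool_rot"],s["force"],s["width"])
E
```

```text
pics
top [[352.09837484   0.         256.61915841]
 [  0.         352.09837484 186.62675728]
 [  0.           0.           1.        ]] [[ 1.67102875e-02 -9.94379895e-01  1.04543729e-01  4.71085161e+02]
 [-9.99833344e-01 -1.58494309e-02  9.05981837e-03  1.49913066e+02]
 [-7.35194263e-03 -1.04677698e-01 -9.94479024e-01  9.22411859e+02]
 [ 0.00000000e+00  0.00000000e+00  0.00000000e+00  1.00000000e+00]]
scene [[429.04574001   0.         254.3611029 ]
 [  0.         429.04574001 192.22931712]
 [  0.           0.           1.        ]] [[-5.47790068e-01 -3.90999892e-01  7.39624990e-01 -9.23299264e+01]
 [-8.36493473e-01  2.71096400e-01 -4.76219919e-01  5.60269533e+02]
 [-1.43077352e-02 -8.79560019e-01 -4.75572773e-01  4.64273242e+02]
 [ 0.00000000e+00  0.00000000e+00  0.00000000e+00  1.00000000e+00]]
0.1 [160.545636   629.29556052 230.45929832] [-3.13989001e+00  4.26115831e-05  2.89176199e+00] [-0.1009715   0.04252885 -0.06724177] 85.3496719104271
```

View pics/top0.png

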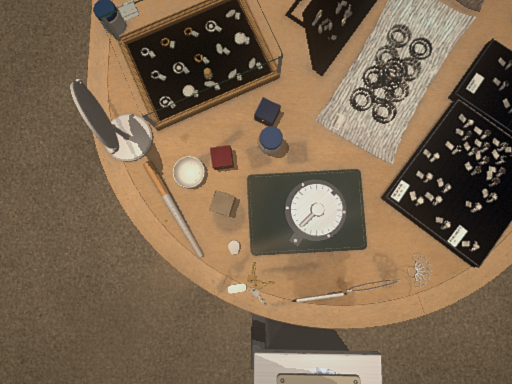

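View pics/scene0.png

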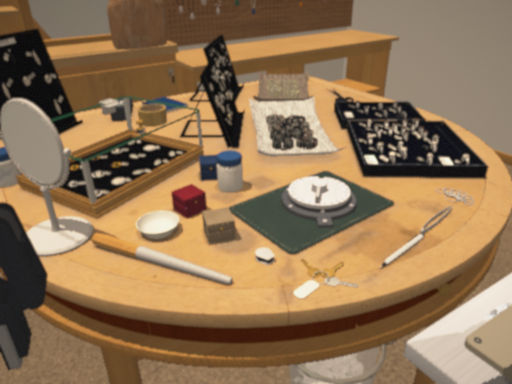

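The top view shows the plate at about (316,209) and the jig lug at about (296,240), with the rib apparently towards the lower left. The tan box is at (224,204) and the dish at (189,172). I'll zoom in.

```bash
cat > h.py <<'E'
from cell import status,cams,ctrl
import cv2,numpy as np
def ray(n,u,v,z):
    p=cams.camera_params(n);K=np.array(p["K"]);T=np.array(p["pose"])
    d=T[:3,:3]@np.linalg.solve(K,[u,v,1.]);o=T[:3,3]
    return (o+d*(z-o[2])/d[2])
def proj(n,P):
    p=cams.camera_params(n);K=np.array(p["K"]);T=np.array(p["pose"])
    c=T[:3,:3].T@(np.array(P)-T[:3,3]);q=K@c;return q[:2]/q[2]
def crop(src,u0,v0,w,h,s,out):
    cv2.imwrite(out,cv2.resize(src[v0:v0+h,u0:u0+w],None,fx=s,fy=s,interpolation=cv2.INTER_CUBIC))
E
python3 - <<'E'
from h import *
t=cv2.imread("pics/top0.png");s=cv2.imread("pics/scene0.png")
a=cv2.resize(t[165:255,270:360],None,fx=6,fy=6,interpolation=2)
b=cv2.resize(s[160:235,265:370],None,fx=4,fy=4,interpolation=2)
cv2.imwrite("pics/t1.png",a)
g=cv2.cvtColor(t,6)
m=((g>170)*255).astype(np.uint8); m[:, :280]=0;m[:,350:]=0;m[:175]=0;m[245:]=0
cs=cv2.findContours(m,0,1)[0];c=max(cs,key=cv2.contourArea)
e=cv2.fitEllipse(cv2.convexHull(c));print(e,ray("top",*e[0],32))
for nm,u,v,z in(("tan",224,204,45),("dish",189,172,20),("red",222,157,45),("jar",271,137,82),("loupe",234,247,10),("mat bl",250,254,4),("mat tr",363,171,4)):print(nm,ray("top",u,v,z).round())
E
```

```text
((316.2886047363281, 209.30577087402344), (50.85743713378906, 51.74563980102539), 128.2110137939453) [509.56870207   6.55348317  32.        ]
tan [518. 239.  45.]
dish [601. 334.  20.]
red [637. 247.  45.]
jar [682. 125.  82.]
loupe [411. 214.  10.]
mat bl [393. 172.   4.]
mat tr [ 613. -121.    4.]
```

View pics/t1.png

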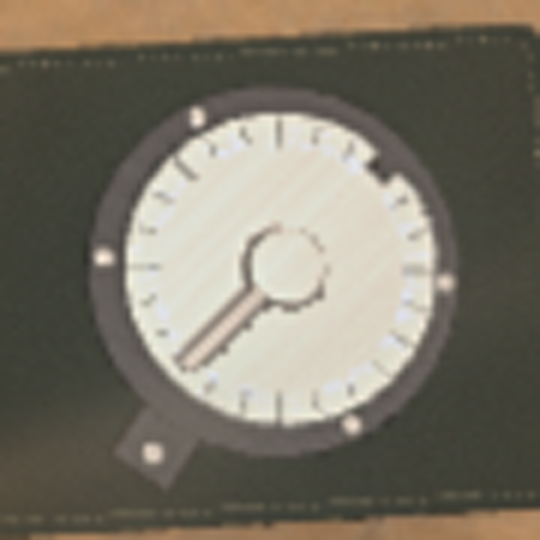

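The crop shows the hub at (318,209), rib end at (301,225), notch at (333.5,193.3) and lug dot at (295.3,240.5). The notch is nearly opposite the lug.

```bash
python3 - <<'E'
from h import *
P=lambda u,v,z:ray("top",270+(u+.5)/6-.5,165+(v+.5)/6-.5,z)[:2]
hub=P(290,265,50);rib=P(187,362,50);no=P(381,170,32);lug=P(152,453,14);lt=P(142,470,14)
c=ray("top",316.29,209.3,32)[:2]
# jig dots circle
d=np.array([P(198,118,14),P(104,257,14),P(446,283,14),P(353,425,14)])
print("jig",d.mean(0),"plate",c,"hub",hub)
an=lambda v:np.degrees(np.arctan2(v[1],v[0]))
j=d.mean(0)
print("rib",an(rib-hub),np.linalg.norm(rib-hub),"notch",an(no-c),np.linalg.norm(no-c),"lug",an(lug-j),an(lt-j),np.linalg.norm(lt-j),[ (an(x-j).round(1),np.linalg.norm(x-j).round(1)) for x in d])
E
```

```text
jig [509.53564734   5.96562787] plate [509.58330172   6.54995355] hub [510.22906185   5.43107519]
rib 133.7485556736691 58.48540110510434 notch -45.250969985985 59.898651357925466 lug 146.37312880571218 146.65012789043973 102.65101172418723 [(np.float64(27.0), np.float64(73.1)), (np.float64(86.5), np.float64(73.4)), (np.float64(-93.4), np.float64(73.3)), (np.float64(-153.1), np.float64(73.2))]
```

{"method": "move_arm", "body": {"plan": [[[27, -50, -8], [0, 0, -3], 0.3], [[27, -50, -8], [0, 0, -3], 0.3], [[27, -50, -8], [0, 0, -3], 0.3], [[27, -50, -8], [0, 0, -3], 0.3], [[27, -50, -8], [0, 0, -3], 0.3], [[27, -50, -8], [0, 0, -3], 0.3], [[27, -50, -8], [0, 0, -3], 0.3], [[27, -50, -8], [0, 0, -3], 0.3], [[27, -50, -8], [0, 0, -3], 0.3], [[27, -50, -8], [0, 0, -3], 0.3]]}}

```text
clock: 1.35
eef_pos: [431.4, 128.3, 151.0]
tool_rot: [3.141, -0.0, 2.367]
force: [1.1, -0.1, 0.1]
width: 25.8
gripper_force: 0.0
```

{"method": "move_arm", "body": {"plan": [[[24, -46, -35], [0, 0, -1.5], 0.3], [[24, -46, -35], [0, 0, 0], 0.3], [[0, 0, 0], [0, 0, 0], 0.3], [[0, 0, 0], [0, 0, 0], 0.3]]}}

```text
clock: 1.85
eef_pos: [478.0, 38.3, 81.2]
tool_rot: [-3.141, -0.001, 2.342]
force: [-1.0, 0.4, 0.5]
width: 25.6
gripper_force: 0.0
```

```bash
python3 - <<'E'
from h import *
t=cams.get_image("top");s=cams.get_image("scene")
a=cv2.resize(t[165:255,270:360],None,fx=4,fy=4,interpolation=2);b=cv2.resize(s[140:230,260:370],None,fx=4,fy=4,interpolation=2)
cv2.imwrite("pics/a1.png",np.hstack([a,b]))
S=status.read_state();print(S["eef_pos"],S["tool_rot"],S["width"],S["qpos"])
E
```

```text
[478.39690876  39.67087683  81.94565626] [ 3.14062556e+00 -4.02552759e-04  2.34457665e+00] 25.391500372051624 [-0.19997064  0.64149205  0.08709638  2.11325604 -0.13920751  0.39154866
  0.77241962]
```

View pics/a1.png

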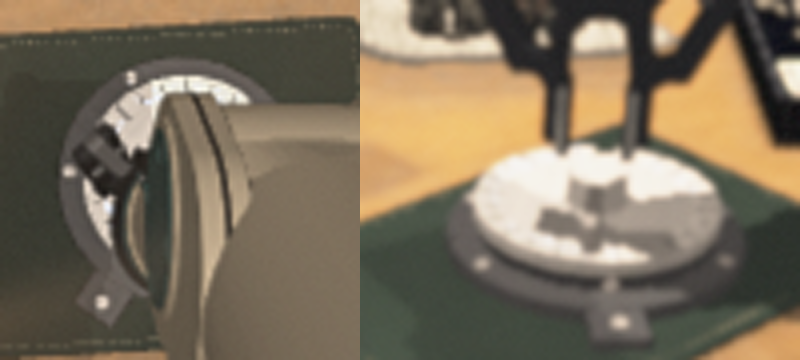

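The two fingers hang over the plate on either side of the rib (right panel, about 560 and 632,140). Next I lower.

{"method": "move_arm", "body": {"plan": [[[0, -1, -15], [0, 0, 0], 0.3], [[0, 0, -15], [0, 0, 0], 0.3], [[0, 0, -10], [0, 0, 0], 0.3], [[0, 0, -5], [0, 0, 0], 0.3], [[0, 0, 0], [0, 0, 0], 0.3]]}}

```text
clock: 2.58
eef_pos: [478.3, 36.9, 36.0]
tool_rot: [-3.141, -0.001, 2.342]
force: [-0.2, 0.2, -0.8]
width: 25.6
gripper_force: 0.0
```

```bash
python3 - <<'E'
import numpy as np
a=np.radians(135.6-np.r_[0:22]*172.5/21)
p=np.round(np.c_[509.6+44*np.cos(a),6.2+44*np.sin(a)]*2)/2
print(172.5/21,np.diff(p,axis=0).tolist(),p[[10,20,21]])
E
```

```text
8.214285714285714 [[5.0, 4.0], [5.0, 3.5], [6.0, 3.0], [6.0, 1.5], [6.0, 1.0], [6.5, 0.0], [6.0, -0.5], [6.0, -2.0], [6.0, -2.5], [5.5, -3.5], [4.5, -4.0], [4.0, -5.0], [3.5, -5.0], [3.0, -6.0], [1.5, -6.0], [1.0, -6.0], [0.0, -6.5], [-1.0, -6.0], [-1.5, -6.0], [-3.0, -6.0], [-3.0, -5.0]] [[536.   41.5]
 [548.  -15. ]
 [545.  -20. ]]
```

{"method": "move_arm", "body": {"plan": [[[0, 0, 0], [0, 0, 0], 0.16], [[0, 0, 0], [0, 0, 0], 0.16], [[0, 0, 0], [0, 0, 0], 0.16]]}}

```text
clock: 2.95
eef_pos: [478.8, 37.0, 36.7]
tool_rot: [3.141, 0.0, 2.342]
force: [0.6, 0.3, -0.3]
width: 13.6
gripper_force: 0.0
```

{"method": "move_arm", "body": {"plan": [[[5, 4, 0], [0, 0, -8.2], 0.16], [[5, 3.5, 0], [0, 0, -8.2], 0.16], [[6, 3, 0], [0, 0, -8.2], 0.16], [[6, 1.5, 0], [0, 0, -8.2], 0.16], [[6, 1, 0], [0, 0, -8.2], 0.16], [[6.5, 0, 0], [0, 0, -8.2], 0.16], [[6, -0.5, 0], [0, 0, -8.2], 0.16], [[6, -2, 0], [0, 0, -8.2], 0.16], [[6, -2.5, 0], [0, 0, -8.2], 0.16], [[5.5, -3.5, 0], [0, 0, -8.2], 0.16]]}}

```text
clock: 4.2
eef_pos: [536.1, 41.8, 36.4]
tool_rot: [-3.14, 0.0, 0.907]
force: [-1.5, -0.5, 0.4]
width: 13.6
gripper_force: 0.4
```

{"method": "move_arm", "body": {"plan": [[[4.5, -4, 0], [0, 0, -8.2], 0.16], [[4, -5, 0], [0, 0, -8.2], 0.16], [[3.5, -5, 0], [0, 0, -8.2], 0.16], [[3, -6, 0], [0, 0, -8.2], 0.16], [[1.5, -6, 0], [0, 0, -8.2], 0.16], [[1, -6, 0], [0, 0, -8.2], 0.16], [[0, -6.5, 0], [0, 0, -8.2], 0.16], [[-1, -6, 0], [0, 0, -8.2], 0.16], [[-1.5, -6, 0], [0, 0, -8.2], 0.16], [[0, 0, 0], [0, 0, 0], 0.16]]}}

```text
clock: 5.45
eef_pos: [551.4, -9.1, 36.3]
tool_rot: [3.141, 0.0, -0.376]
force: [0.4, -0.4, 0.5]
width: 13.6
gripper_force: 0.0
```

```bash
python3 - <<'E'
from h import *
t=cams.get_image("top");s=cams.get_image("scene")
a=cv2.resize(t[165:255,270:360],None,fx=4,fy=4,interpolation=2);b=cv2.resize(s[140:230,260:370],None,fx=4,fy=4,interpolation=2)
cv2.imwrite("pics/a2.png",np.hstack([a,b]))
S=status.read_state();print(S["eef_pos"],S["tool_rot"],S["width"],S["qpos"])
E
```

```text
[551.67798899  -8.7181451   36.40058981] [-3.14135843e+00 -1.19197070e-05 -3.74458755e-01] 13.688505319352513 [-0.48741719  0.93185116  0.75248204  1.9487147  -1.01889218  0.70036223
 -1.03067733]
```

View pics/a2.png

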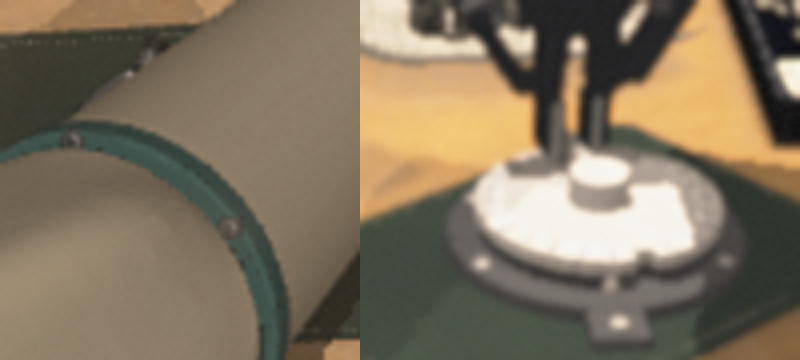

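In the right panel the notch is at about (643,258) and the pin side is at about (612,283). Roughly 17° remain. Joint 5 is near its limit, so I'll go on with less wrist turn.

{"method": "move_arm", "body": {"plan": [[[-1.5, -3, 0], [0, 0, -4], 0.18], [[-1.5, -3, 0], [0, 0, -4], 0.18], [[0, 0, 0], [0, 0, 0], 0.18]]}}

```text
clock: 5.92
eef_pos: [548.6, -14.8, 36.5]
tool_rot: [-3.141, 0.0, -0.515]
force: [0.7, 0.4, 0.1]
width: 15.3
gripper_force: 0.0
```

```bash
python3 - <<'E'
from h import *
S=status.read_state();print(S["eef_pos"],S["tool_rot"],S["width"],S["qpos"])
p=S["eef_pos"];print(np.degrees(np.arctan2(p[1]-6.2,p[0]-509.6)),np.degrees(S["tool_rot"][2]))
n=ray("scene",330.75,204,32)[:2]-[509.6,6.2];print("notch before",n,np.degrees(np.arctan2(n[1],n[0])))
E
```

```text
[548.64775135 -14.77257054  36.46712269] [-3.14120208e+00  7.49291680e-05 -5.14607230e-01] 15.272937558306369 [-0.48543615  0.93622417  0.76812961  1.95693984 -1.03704162  0.70798492
 -1.14115035]
-28.24027196742907 -29.484822360977212
notch before [-58.52924348  22.41925763] 159.04097695966004
```

{"method": "move_arm", "body": {"plan": [[[-2.3, -3.2, 0], [0, 0, -4], 0.16], [[0, 0, 0], [0, 0, 0], 0.11], [[0, 0, 0], [0, 0, 0], 0.11], [[0, 0, 0], [0, 0, 0], 0.11]]}}

```text
clock: 6.42
eef_pos: [546.4, -18.2, 36.4]
tool_rot: [3.142, -0.0, -0.585]
force: [-0.1, -0.4, -0.3]
width: 9.2
gripper_force: 0.1
```

```bash
python3 - <<'E'
from h import *
s=cams.get_image("scene")
cv2.imwrite("pics/a3.png",cv2.resize(s[165:235,265:365],None,fx=7,fy=7,interpolation=2))
p=proj("scene",[509.6-62*np.cos(np.radians(-33.4)),6.2-62*np.sin(np.radians(-33.4)),22]);q=proj("scene",[509.6-62*np.cos(np.radians(-33.4)),6.2-62*np.sin(np.radians(-33.4)),32]);print((p-[265,165])*7,(q-[265,165])*7)
E
```

```text
[411.26635513 304.97904427] [413.45253014 274.89880799]
```

View pics/a3.png

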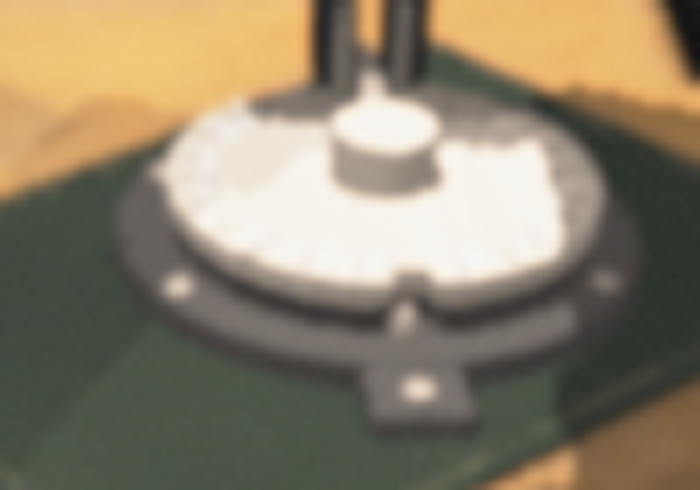

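Notch at (411,285) now stands directly above the pin at (405,315), within about 1 mm. I'll release, rise and go over the hub.

{"method": "move_arm", "body": {"plan": [[[0, 0, 0], [0, 0, 0], 0.2], [[0, 0, 0], [0, 0, 0], 0.2], [[0, 0, 15], [0, 0, 0], 0.2], [[0, 0, 20], [0, 0, 0], 0.2], [[-18, 12, 0], [0, 0, 0], 0], [[-18.5, 12, 0], [0, 0, 0], 0], [[0, 0, 0], [0, 0, 0], 0], [[0, 0, -10], [0, 0, 0], 0], [[0, 0, -6], [0, 0, 0], 0], [[0, 0, 0], [0, 0, 0], 0]]}}

```text
clock: 7.72
eef_pos: [509.8, 5.3, 54.8]
tool_rot: [3.141, 0.001, -0.587]
force: [0.2, -0.0, -0.2]
width: -0.1
gripper_force: 0.0
```

{"method": "move_arm", "body": {"plan": [[[0, 1, -4], [0, 0, 0], 0], [[0, 0, -2], [0, 0, 0], 0], [[0, 0, -2], [0, 0, 0], 0], [[0, 0, -2], [0, 0, 0], 0], [[0, 0, -2], [0, 0, 0], 0], [[0, 0, -1], [0, 0, 0], 0], [[0, 0, 0], [0, 0, 0], 0]]}}

```text
clock: 8.6
eef_pos: [509.9, 6.7, 42.8]
tool_rot: [-3.141, -0.0, -0.587]
force: [-0.6, -0.1, 4.4]
width: 0.1
gripper_force: 2.5
```

{"method": "move_arm", "body": {"plan": [[[0, 0, -1], [0, 0, 0], 0], [[0, 0, -1], [0, 0, 0], 0], [[0, 0, -1], [0, 0, 0], 0], [[0, 0, -1], [0, 0, 0], 0], [[0, 0, 0], [0, 0, 0], 0]]}}

```text
clock: 9.22
eef_pos: [510.0, 6.7, 40.4]
tool_rot: [-3.139, -0.0, -0.587]
force: [-5.4, 1.2, 22.9]
width: 0.0
gripper_force: 11.5
```

Force has risen to 23 N with the hub at 40.4 mm, so the plate is seated. I'll let go and check.

{"method": "move_arm", "body": {"plan": [[[0, 0, 3], [0, 0, 0], 0], [[0, 0, 10], [0, 0, 0], 0], [[0, 0, 30], [0, 0, 0], 0], [[0, 0, 40], [0, 0, 0], 0], [[0, 0, 0], [0, 0, 0], 0], [[0, 0, 0], [0, 0, 0], 0]]}}

```text
clock: 9.98
eef_pos: [509.5, 7.2, 121.1]
tool_rot: [-3.142, 0.001, -0.586]
force: [0.4, 0.2, 0.3]
width: 0.1
gripper_force: 0.0
```

```bash
python3 - <<'E'
from h import *
s=cams.get_image("scene")
cv2.imwrite("pics/a4.png",cv2.resize(s[150:260,180:370],None,fx=4,fy=4,interpolation=2))
S=status.read_state();print(S["eef_pos"],S["force"])
E
```

```text
[509.20602573   7.17701002 120.73655848] [ 0.15894467  0.78222939 -0.42816936]
```

View pics/a4.png

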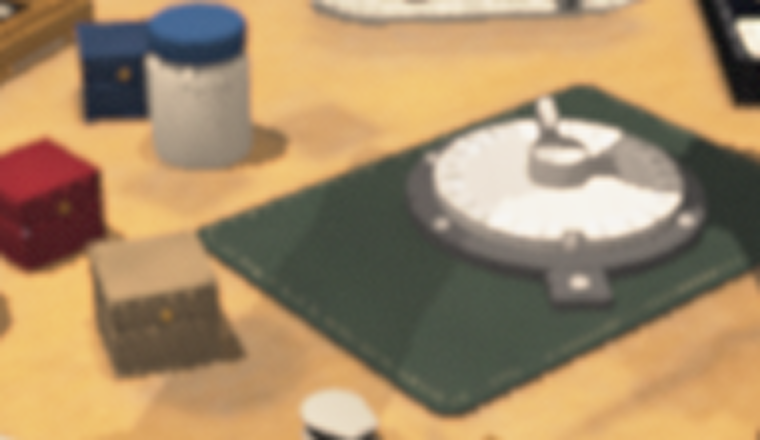

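The plate lies flush on the jig with the pin in its notch at (571,238), and the boxes, jar and loupe in view have not moved. I'll hand in.

```bash
python3 -c "
from cell import ctrl
print(ctrl.finish_job())"
```

```text
the job is handed in; nothing more can be done
None
```

The index plate was turned until its notch was over the pin and pressed fully down (hub at about 40.4 mm, 40.5 mm nominal), then released and handed in at about 10 s; no verdict came back, the dish was not in the final picture, and no other bystander was seen to move.

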